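# Load the bench shaker and put it in drive

## Task

The bench shaker was left in drive: lift the locking collar on its lever and pull the lever through the gate, fully home towards you (loading position, collar dropped back down), while every jar is still on the table. Then stand all the squat round sample jars upright in one neat row on the shaker's mat, one to a marked bay, centred in it, filling the bays from the lever end without skipping any. Last, lift the collar again, push the lever through the gate fully home away from you into drive with the collar dropped back down, and leave the other loose things on the table where they are.

Things in the scene. Friction and masses are not known exactly. Their poses are not given: they have to be found in the camera images.
- shaker: low white bench shaker, fixed. Origin on the table under the middle of its deck; x to the back, y along the deck, z up. Deck 124 (x) by 350 (y) mm, flat black mat at z = 25 mm inside a 4 mm rim (top z = 33 mm) at front, back and +y end, five square bays in a row outlined in white. At the -y end a housing, y -282 to -176 mm, 63 mm high, carries the lever at y = -240 mm; gate cheeks beside it reach z = 88 mm.
- lever (a joint): the lever's swing about the shaker's y axis through lever_pivot, rad: 0 = fully home towards the robot (loading, leaning 0.6 rad to -x), 0.6 = upright, 0.7 = fully home away from the robot (drive, leaning 0.1 rad to +x). With the collar down a gate tooth stops it: it cannot pass between about 0.2 and 0.5. It stays where it is left (about 1.5 N at the collar moves it).
- collar (a joint): lift of the locking collar along the lever's shaft, m: 0 = down (locking), 0.016 = fully up. At least 0.010 clears the gate tooth; a spring (about 3.5 N down, 6 N fully up) returns it as soon as it is let go.
- lever_pivot (a point): fixed point on the lever's swing axis, 30 mm above the table, inside the housing, in the middle of the lever; axes as the shaker's. (Beware of the towel dispenser on the wall behind: x from 0.64, y -0.02 to 0.30, z from 0.5 up; swing wide moves nearer to the base.)
- collar_grip (a point): grip point of the collar, on the shaft's axis, 99 mm from the pivot when down; moves with collar and lever. z points up along the shaft, y is the swing axis. The collar is an aluminium sleeve 30 mm wide along y, 26 mm along x, from 25 mm below to 11 mm above this point, with a 36 x 30 mm flange in the lowest 5 mm. Above it a black knob, 22 mm across, its top 43 mm above this point when down.
- bay_1 (a point): centre of the marked bay number 1 on top of the mat (bay 1 is the one next to the lever, bay 5 the farthest), 66 mm from the next; axes as the shaker's.
- bay_2 (a point): centre of the marked bay number 2 on top of the mat (bay 1 is the one next to the lever, bay 5 the farthest), 66 mm from the next; axes as the shaker's.
- bay_3 (a point): centre of the marked bay number 3 on top of the mat (bay 1 is the one next to the lever, bay 5 the farthest), 66 mm from the next; axes as the shaker's.
- bay_4 (a point): centre of the marked bay number 4 on top of the mat (bay 1 is the one next to the lever, bay 5 the farthest), 66 mm from the next; axes as the shaker's.
- bay_5 (a point): centre of the marked bay number 5 on top of the mat (bay 1 is the one next to the lever, bay 5 the farthest), 66 mm from the next; axes as the shaker's.
- jar_0: squat amber sample jar with a fixed dark grey screw lid (all are alike): body 52 mm across up to 30 mm high, lid 49 mm across, 42 mm high in all, 0.10 to 0.17 kg; origin at the middle of its underside, z up. May be absent.
- jar_1: squat amber sample jar with a fixed dark grey screw lid (all are alike): body 52 mm across up to 30 mm high, lid 49 mm across, 42 mm high in all, 0.10 to 0.17 kg; origin at the middle of its underside, z up. May be absent.
- jar_2: squat amber sample jar with a fixed dark grey screw lid (all are alike): body 52 mm across up to 30 mm high, lid 49 mm across, 42 mm high in all, 0.10 to 0.17 kg; origin at the middle of its underside, z up. May be absent.
- jar_3: squat amber sample jar with a fixed dark grey screw lid (all are alike): body 52 mm across up to 30 mm high, lid 49 mm across, 42 mm high in all, 0.10 to 0.17 kg; origin at the middle of its underside, z up. May be absent.
- jar_4: squat amber sample jar with a fixed dark grey screw lid (all are alike): body 52 mm across up to 30 mm high, lid 49 mm across, 42 mm high in all, 0.10 to 0.17 kg; origin at the middle of its underside, z up. May be absent.
- tally: bystander: small hand tally counter, 72 x 50 x 19 mm, origin at its underside; leave it alone.
- tape: bystander: roll of cream tape, 62 mm across, 19 mm high, origin at its underside; leave it alone.
- glass_box: bystander: small card box, 50 x 56 x 22 mm, origin at its underside; leave it alone.
Mind the look-alikes: they are no part of the job. Leave any purple or red look-alike of the jar_0 alone.

How it is judged:
On the way, in this order (a step that is already met when the one before it is completed fails the run):
1. the collar is lifted while the lever is still on the drive side of the gate (value of joint collar above 0.008 m and value of joint lever above 0.48 rad), for 0.1 s.
2. the lever is home in the loading position, collar down, all jars still on the table (value of joint lever below 0.08 rad and value of joint collar below 0.003 m and height (world z) of each of jar_0, jar_1, jar_2, jar_3, jar_4 below 0.012 m), for 0.2 s.
3. all jars stand in the bays in one row from the lever end, released, with the lever still in the loading position (value of joint lever below 0.15 rad and (distance between jar_0 and bay_1 below 0.012 m or distance between jar_0 and bay_2 below 0.012 m or distance between jar_0 and bay_3 below 0.012 m or distance between jar_0 and bay_4 below 0.012 m or distance between jar_0 and bay_5 below 0.012 m) and (distance between jar_1 and bay_1 below 0.012 m or distance between jar_1 and bay_2 below 0.012 m or distance between jar_1 and bay_3 below 0.012 m or distance between jar_1 and bay_4 below 0.012 m or distance between jar_1 and bay_5 below 0.012 m) and (distance between jar_2 and bay_1 below 0.012 m or distance between jar_2 and bay_2 below 0.012 m or distance between jar_2 and bay_3 below 0.012 m or distance between jar_2 and bay_4 below 0.012 m or distance between jar_2 and bay_5 below 0.012 m) and (distance between jar_3 and bay_1 below 0.012 m or distance between jar_3 and bay_2 below 0.012 m or distance between jar_3 and bay_3 below 0.012 m or distance between jar_3 and bay_4 below 0.012 m or distance between jar_3 and bay_5 below 0.012 m) and (distance between jar_4 and bay_1 below 0.012 m or distance between jar_4 and bay_2 below 0.012 m or distance between jar_4 and bay_3 below 0.012 m or distance between jar_4 and bay_4 below 0.012 m or distance between jar_4 and bay_5 below 0.012 m) and distance between any of jar_0, jar_1, jar_2, jar_3, jar_4 and bay_1 below 0.012 m and distance between any of jar_0, jar_1, jar_2, jar_3, jar_4 and bay_2 below 0.012 m and distance between any of jar_0, jar_1, jar_2, jar_3, jar_4 and bay_3 below 0.012 m and (distance between any of jar_0, jar_1, jar_2, jar_3, jar_4 and bay_4 below 0.012 m or distance between each of jar_0, jar_1, jar_2, jar_3, jar_4 and bay_5 above 0.03 m) and angle between each of jar_0, jar_1, jar_2, jar_3, jar_4's own z axis and vertical below 0.1 rad and linear speed of each of jar_0, jar_1, jar_2, jar_3, jar_4 below 0.02 m/s and contact force between each of jar_0, jar_1, jar_2, jar_3, jar_4 and the fingers below 0.1 N), for 0.2 s.
4. the collar is lifted while the lever is still on the loading side of the gate (value of joint collar above 0.008 m and value of joint lever below 0.22 rad), for 0.1 s.
5. the lever is home in drive with the collar down (value of joint lever above 0.62 rad and value of joint collar below 0.003 m), for 0.2 s.
At the end, for the whole second after the job is handed in: Lever within 0.08 rad of its drive stop, collar down (< 3 mm). Every jar present upright and at rest on the mat, its underside's centre within 12 mm of a bay centre, bays filled from bay 1 without a gap; nothing held (all of step 5 and (distance between jar_0 and bay_1 below 0.012 m or distance between jar_0 and bay_2 below 0.012 m or distance between jar_0 and bay_3 below 0.012 m or distance between jar_0 and bay_4 below 0.012 m or distance between jar_0 and bay_5 below 0.012 m) and (distance between jar_1 and bay_1 below 0.012 m or distance between jar_1 and bay_2 below 0.012 m or distance between jar_1 and bay_3 below 0.012 m or distance between jar_1 and bay_4 below 0.012 m or distance between jar_1 and bay_5 below 0.012 m) and (distance between jar_2 and bay_1 below 0.012 m or distance between jar_2 and bay_2 below 0.012 m or distance between jar_2 and bay_3 below 0.012 m or distance between jar_2 and bay_4 below 0.012 m or distance between jar_2 and bay_5 below 0.012 m) and (distance between jar_3 and bay_1 below 0.012 m or distance between jar_3 and bay_2 below 0.012 m or distance between jar_3 and bay_3 below 0.012 m or distance between jar_3 and bay_4 below 0.012 m or distance between jar_3 and bay_5 below 0.012 m) and (distance between jar_4 and bay_1 below 0.012 m or distance between jar_4 and bay_2 below 0.012 m or distance between jar_4 and bay_3 below 0.012 m or distance between jar_4 and bay_4 below 0.012 m or distance between jar_4 and bay_5 below 0.012 m) and distance between any of jar_0, jar_1, jar_2, jar_3, jar_4 and bay_1 below 0.012 m and distance between any of jar_0, jar_1, jar_2, jar_3, jar_4 and bay_2 below 0.012 m and distance between any of jar_0, jar_1, jar_2, jar_3, jar_4 and bay_3 below 0.012 m and (distance between any of jar_0, jar_1, jar_2, jar_3, jar_4 and bay_4 below 0.012 m or distance between each of jar_0, jar_1, jar_2, jar_3, jar_4 and bay_5 above 0.03 m) and angle between each of jar_0, jar_1, jar_2, jar_3, jar_4's own z axis and vertical below 0.1 rad and linear speed of each of jar_0, jar_1, jar_2, jar_3, jar_4 below 0.02 m/s and contact force between each of jar_0, jar_1, jar_2, jar_3, jar_4 and the fingers below 0.1 N); the robot touches nothing.
It fails at once if the bystander tally is shifted by more than 30 mm (distance of tally from where it was at the start of the episode above 0.03 m).
It fails at once if the bystander tape is shifted by more than 30 mm (distance of tape from where it was at the start of the episode above 0.03 m).
It fails at once if the bystander glass_box is shifted by more than 30 mm (distance of glass_box from where it was at the start of the episode above 0.03 m).
Of jar_0, jar_1, jar_2, jar_3, jar_4 only 3 to 5 are there at a start; the rules pass over those that are not, and their reading is None.
At some moment in a run one of jar_0, jar_1, jar_2, jar_3, jar_4 may be knocked a few centimetres aside while the robot is not near it.
Once in a run the grip may slacken for a moment while it holds something.
It also fails if it takes over 210 s, if anything falls off the work surface, if the arm or the gripper's body presses on something with over 40 N, if the wrist force passes 120 N, or if a joint passes its speed limit or range.

## Robot

A 6-joint arm with a two-finger parallel gripper is mounted at the origin on a cart in front of the work surface, level with it; the furniture and walls round the work are solid. World frame = base frame: x ahead of the robot, y to its left, z up, the work surface at z = 0. Lengths are in m, angles in rad, forces in N, time in s.
With the tool pointing down it reaches from about 0.275 to 0.975 m from the base axis. Payload 8.4 kg.
Tool frame: the origin (TCP) lies midway between the tips of the shut fingers; the grasp point (between the pads) lies 19 mm behind it; y points along the fingers, x is the direction in which the jaws open and shut, and the axes are right-handed (so a half turn about y gives the same grasp; the last joint's range is limited). The gripper opens to 92 mm and grips with 3 to 60 N. Pads are 20 mm wide; open, the fingers measure 128 mm over their backs; the gripper's body (75 mm by 189 mm) begins 69 mm behind the grasp point.
Start: joints at [1.164, 0.353, 1.633, -0, 1.155, -0.002], TCP at [0.246, 0.574, 0.215] pointing down, gripper open.
Joint ranges: [-2.63, 2.63], [-0.92, 2.1], [0.06, 2.66], [-1.3, 4.44], [0, 2.69], [-3.02, 3.02]. Speed limits (rad/s): [2.22, 2.22, 2.79, 3.14, 3.14, 3.14].

## Interface

Orientations are given as a unit quaternion [x, y, z, w].
In Python, from rig import arm gives the robot as it stands. The module is installed in compiled form; this text tells all that it offers.
- The arm moves only by the tool play_rows, never from a script. Its argument "commands" is one flat list of numbers, 5 for each row, row after row: the shift along the tool's x, y, z each as a share of 4 cm, from -1 to 1, then the turn about the tool's y as a share of 360 degrees, from -1 to 1, then the gripper's target within -1 to 1 (fully open at 1, half-way at 0, shut at -1). In form: [tx, ty, tz, roll, jaw, tx, ty, tz, roll, jaw, ...]. A call has 1 to 20 rows; each row shifts and turns the commanded pose from where the row before left it, along the tool's axes as they then stand; what a row does not reach is not made up. A row lasts 1/8 s, in which the tool goes at most 62.5 mm and 10.7 degrees, less where a joint would pass 70% of its speed; a pose out of reach is approached as far as the arm can. A call with a number of a shift or a turn outside -1 to 1 is refused whole. A call with a gripper value outside its range is refused whole. The fingers move at their own pace and stop on an object; "squeeze" is the grip in N (left out, the last holds). Time passes only in rows, so rows that do not move let the fingers close. It gives the time, the measured TCP pose, the force and the opening at its end, in the units of the state.
- arm.state(): the state, without advancing time (a new reading comes with each control period).
- arm.grab_frame(name): name is "scene" or "top" or "wrist"; returns a dict with "pixels" (420x560x3 uint8, blue, green, red), "z_map" (420x560 float32, m along the optical axis (not along the pixel's ray), 0 where there is no reading), "camera_matrix" (3x3 intrinsics, pixels), "distortion" ([k1, k2, p1, p2, k3] as OpenCV has them; the pictures are not rectified), "pose" (4x4, takes a point from camera to world coordinates). Camera axes: x right, y down, z forward; pixel columns grow to the right and rows downward; lengths in m; the calibration is good to about 2 mm. A picture is of the moment at which its call begins.
- arm.sign_off(): hands the job in, once; it reports no verdict.
The state is a dict: "time_s": time; "joint_pos": joint angles; "qvel": joint speeds; "joint_efforts": joint torques, N m; "position": TCP position; "tcp_rot": TCP orientation; "contact_force": force on the tool from outside, world axes, zero at the start; "ft_torque": the same for the moment, N m; "grip_width": finger opening in m.
Only numpy, scipy, OpenCV 4.12 (cv2) and the standard library are available. Lean on these libraries where they do the work, as an engineer would, in place of code of your own. Each camera call takes 0.05 s, during which the arm holds its last target. There are 200 camera calls.

## Working session

There is one attempt and no reset: what is moved stays moved. The work goes in short steps, Python scripts to look and compute and a tool call to move; the robot and the scene stay as the last step left them, time stands still between calls to the robot, and variables do not carry over. Pictures are saved under pics/ and viewed, about 12 in all and at most 16, crops included, and the job is handed in when it is done.

Besides the shell and the picture viewer there is one more tool, called after "Request:" in YAML: its name, and indented under it one key for each argument. play_rows: Moves the arm, as the interface text tells. Shift numbers are shares of 4 cm and turn numbers shares of 360 degrees, none past 1 either way. Its arguments: {"type":"object","properties":{"commands":{"type":"array"},"squeeze":{"type":"number"}},"required":["commands"]}

```bash
mkdir -p pics; cat > h.py <<'E'
import numpy as np, cv2
from rig import arm
from scipy.spatial.transform import Rotation as R
def grab(n,save=None):
    f=arm.grab_frame(n)
    if save: cv2.imwrite('pics/'+save,f['pixels'])
    return f
def ray(f,uv):
    uv=np.array(uv,float).reshape(-1,1,2)
    p=cv2.undistortPoints(uv,f['camera_matrix'],np.array(f['distortion'])).reshape(-1,2)
    T=np.array(f['pose']); d=np.c_[p,np.ones(len(p))]@T[:3,:3].T
    return T[:3,3],d
def onplane(f,uv,z):
    o,d=ray(f,uv); return o+d*((z-o[2])/d[:,2])[:,None]
def bydepth(f,uv):
    o,d=ray(f,uv); uv=np.array(uv,int).reshape(-1,2)
    return o+d*f['z_map'][uv[:,1],uv[:,0]][:,None]
def project(f,P):
    T=np.linalg.inv(np.array(f['pose'])); 
    return cv2.projectPoints(np.array(P,float).reshape(-1,1,3),cv2.Rodrigues(T[:3,:3])[0],T[:3,3],f['camera_matrix'],np.array(f['distortion']))[0].reshape(-1,2)
def st():
    s=arm.state(); print(s['time_s'],np.round(s['position'],4),np.round(R.from_quat(s['tcp_rot']).as_matrix(),3).tolist(),np.round(s['contact_force'],1),s['grip_width'],np.round(s['joint_pos'],2)); return s
E
python3 - <<'E'
from h import *
st()
for n in('scene','top','wrist'):
    f=grab(n,n+'0.png'); print(n,np.round(f['pose'],3).tolist(),np.round(f['camera_matrix'],1).tolist())
a=cv2.imread('pics/scene0.png');b=cv2.imread('pics/top0.png')
E
```

```text
0.0 [0.2459 0.574  0.2139] [[0.394, -0.001, -0.919], [0.919, -0.001, 0.394], [-0.001, -1.0, -0.0]] [-0.   0.7  0.3] 0.09208047861451911 [ 1.16  0.35  1.63 -0.    1.16 -0.  ]
scene [[0.937, 0.289, -0.195, 0.8], [0.348, -0.795, 0.496, -0.616], [-0.011, -0.533, -0.846, 1.139], [0.0, 0.0, 0.0, 1.0]] [[460.0, 0.0, 276.0], [0.0, 460.0, 209.5], [0.0, 0.0, 1.0]]
top [[0.003, -0.991, 0.136, 0.36], [-1.0, -0.001, 0.016, -0.005], [-0.016, -0.136, -0.991, 1.562], [0.0, 0.0, 0.0, 1.0]] [[540.8, 0.0, 273.0], [0.0, 540.8, 200.4], [0.0, 0.0, 1.0]]
wrist [[0.393, 0.881, 0.264, 0.173], [0.919, -0.376, -0.114, 0.605], [-0.001, 0.288, -0.958, 0.384], [0.0, 0.0, 0.0, 1.0]] [[313.2, 0.0, 280.6], [0.0, 313.2, 208.3], [0.0, 0.0, 1.0]]
```

View pics/top0.png

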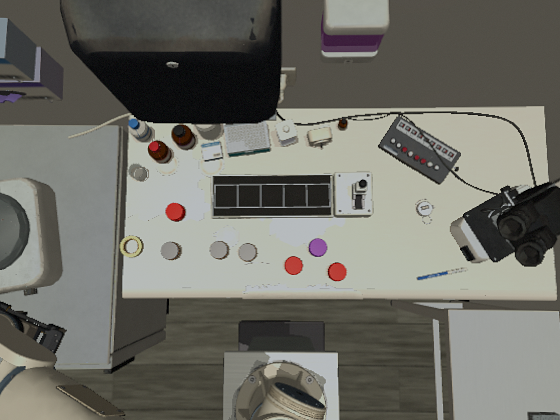

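View pics/scene0.png

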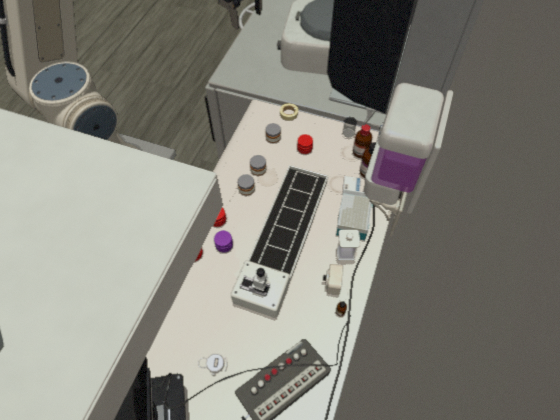

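Top view: the mat spans (212–331, 176–217) with the lever housing at (354,194). Grey lids are at (171,251), (219,250) and (248,252). Look-alikes: red at (175,211), (293,265) and (337,271), purple at (318,247), and a clear/grey object at (138,173). I'll enlarge to confirm.

```bash
python3 - <<'E'
from h import *
f=grab('top'); g=grab('scene')
a=cv2.resize(f['pixels'][115:290,115:385],None,fx=2.9,fy=2.9,interpolation=cv2.INTER_CUBIC)[:, :790]
b=cv2.resize(g['pixels'][90:290,180:400],None,fx=2.9,fy=2.9,interpolation=cv2.INTER_CUBIC)
cv2.imwrite('pics/c1.png',a); cv2.imwrite('pics/c2.png',b[:590])
for n,uv in dict(j1=(171,251),j2=(219,250),j3=(248,252),clear=(138,173),red=(175,211),tape=(131,245),knob=(361,183)).items():
    print(n,np.round(bydepth(f,[uv]),3),np.round(onplane(f,[uv],.042),3))
# mat
h=cv2.cvtColor(f['pixels'],cv2.COLOR_BGR2GRAY)
m=(h<60).astype(np.uint8); m[:170]=0;m[225:]=0;m[:,:200]=0;m[:,336:]=0
m=cv2.morphologyEx(m,cv2.MORPH_CLOSE,np.ones((5,5)))
c=max(cv2.findContours(m,0,2)[0],key=cv2.contourArea); r=cv2.minAreaRect(c); bx=cv2.boxPoints(r); print(bx); print(np.round(onplane(f,bx,.025),4))
E
```

```text
j1 [[0.425 0.306 0.042]] [[0.425 0.306 0.042]]
j2 [[0.428 0.172 0.038]] [[0.428 0.171 0.042]]
j3 [[0.422 0.09  0.046]] [[0.422 0.09  0.042]]
clear [[0.654 0.417 0.002]] [[0.647 0.406 0.042]]
red [[0.537 0.297 0.044]] [[0.538 0.298 0.042]]
tape [[0.444 0.43  0.   ]] [[0.442 0.418 0.042]]
knob [[ 0.596 -0.21   0.173]] [[ 0.618 -0.229  0.042]]
[[213.00005 176.00002]
 [329.65024 174.77211]
 [330.0636  214.04143]
 [213.41342 215.26933]]
[[ 0.6415  0.1941  0.025 ]
 [ 0.6452 -0.1424  0.025 ]
 [ 0.5314 -0.1424  0.025 ]
 [ 0.5275  0.1908  0.025 ]]
```

View pics/c1.png

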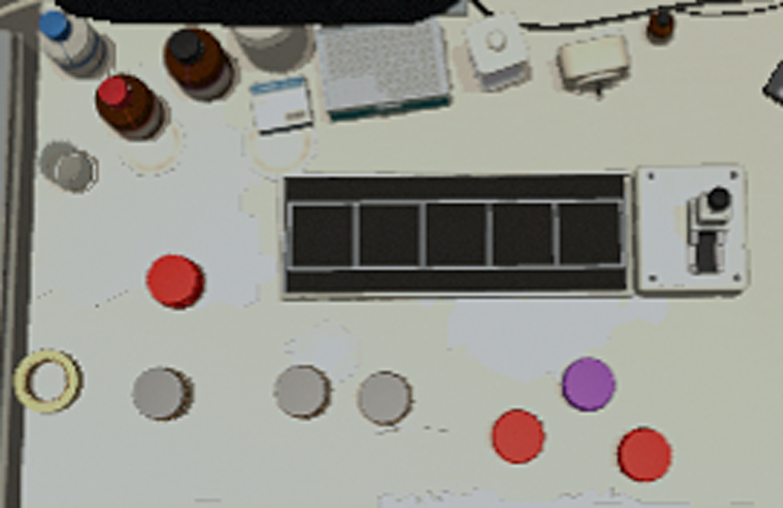

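View pics/c2.png

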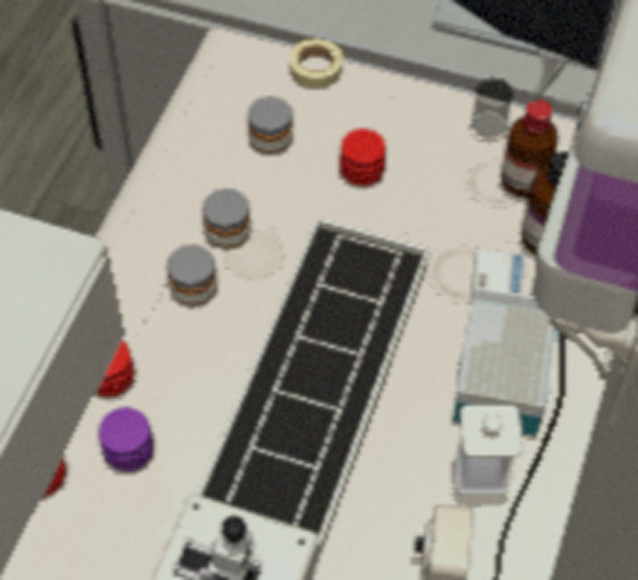

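Three real jars (grey lids with amber bodies in the scene crop). The red and purple ones are look-alikes, and the clear object at the back left is a beaker. Now I'll measure precisely.

```bash
cat >> h.py <<'E'
def cents(mask,lo,hi):
    n,_,s,c=cv2.connectedComponentsWithStats(mask.astype(np.uint8),connectivity=4)
    return [(c[i],s[i]) for i in range(1,n) if lo<s[i][4]<hi]
def bays(f):
    U=cv2.resize(f['pixels'],None,fx=4,fy=4,interpolation=cv2.INTER_CUBIC); h=cv2.cvtColor(U,cv2.COLOR_BGR2GRAY)
    m=h<75; m[:4*180]=0;m[4*215:]=0;m[:,:4*205]=0;m[:,4*335:]=0
    r=[((c+.5)/4-.5,s) for c,s in cents(m,3500,12000)]
    return sorted(r,key=lambda t:-t[0][0])
def lids(f):
    U=cv2.resize(f['pixels'],None,fx=4,fy=4,interpolation=cv2.INTER_CUBIC).astype(int)
    z=cv2.resize(f['z_map'],None,fx=4,fy=4,interpolation=cv2.INTER_NEAREST)
    sp=U.max(2)-U.min(2); m=(sp<30)&(U.mean(2)>85)&(U.mean(2)<185)
    m=cv2.morphologyEx(m.astype(np.uint8),cv2.MORPH_OPEN,np.ones((9,9)))
    return [((c+.5)/4-.5,s) for c,s in cents(m,2200,8000) if .8<s[2]/s[3]<1.25]
E
python3 - <<'E'
from h import *
f=grab('top')
b=bays(f)
for c,s in b: print('bay',np.round(c,1),s,np.round(onplane(f,[c],.025),4))
for c,s in lids(f): print('lid',np.round(c,1),s,np.round(onplane(f,[c],.042),4),np.round(bydepth(f,[c])[0,2],3))
# knob top by depth
pts=[]
zz=f['z_map']
vs,us=np.mgrid[165:225,330:380]; uv=np.c_[us.ravel(),vs.ravel()]; P=bydepth(f,uv)
for lo,hi in((.16,.18),(.1,.16),(.08,.1),(.055,.07)):
    k=(P[:,2]>lo)&(P[:,2]<hi); print(lo,k.sum(),np.round(P[k].min(0),3),np.round(np.median(P[k],0),4),np.round(P[k].max(0),3))
E
```

```text
bay [317.7 195.1] [1228  740   90   86 7155] [[ 0.5861 -0.1077  0.025 ]]
bay [268.4 181.4] [ 853  720  468   49 7058] [[0.6257 0.0338 0.025 ]]
bay [248.8 195.5] [ 955  742   84   85 7059] [[0.5846 0.0902 0.025 ]]
bay [225.8 195.9] [ 863  743   85   84 6949] [[0.5835 0.1562 0.025 ]]
lid [411.6 132.7] [1585  478  139  118 4452] [[ 0.7638 -0.3754  0.042 ]] 0.051
lid [441.6 148.5] [1699  537  128  109 3674] [[ 0.7174 -0.4582  0.042 ]] 0.057
0.16 54 [ 0.586 -0.226  0.163] [ 0.5964 -0.2153  0.1699] [ 0.608 -0.206  0.178]
0.1 131 [ 0.577 -0.233  0.101] [ 0.5855 -0.2092  0.1316] [ 0.605 -0.198  0.16 ]
0.08 25 [ 0.542 -0.231  0.081] [ 0.5744 -0.2058  0.0865] [ 0.606 -0.199  0.1  ]
0.055 1351 [ 0.524 -0.258  0.055] [ 0.5804 -0.1973  0.0627] [ 0.647 -0.152  0.07 ]
```

```bash
cat >> h.py <<'E'
def tall(f,zlo=.03,zhi=.06,xr=(.28,.75),yr=(-.35,.5)):
    """blobs standing zlo..zhi above the table: (centroid px, colour, xyz on lid plane)"""
    vs,us=np.mgrid[0:420,0:560]; uv=np.c_[us.ravel(),vs.ravel()]; P=bydepth(f,uv)
    m=((P[:,2]>zlo)&(P[:,2]<zhi)&(P[:,0]>xr[0])&(P[:,0]<xr[1])&(P[:,1]>yr[0])&(P[:,1]<yr[1])&(f['z_map'].ravel()>0)).reshape(420,560)
    r=[]
    for c,s in cents(m,120,900):
        if .6<s[2]/s[3]<1.6:
            col=f['pixels'][int(c[1])-2:int(c[1])+3,int(c[0])-2:int(c[0])+3].mean((0,1))
            r.append((c,s,col))
    return r
E
python3 - <<'E'
from h import *
f=grab('top')
for c,s,col in tall(f): print(np.round(c,1),s,np.round(col),np.round(onplane(f,[c],.042),4))
g=f['pixels'].astype(int)
for u,v in((171,251),(219,250),(248,252)):
    w=g[v-18:v+19,u-18:u+19]; ref=g[v,u]
    m=(np.abs(w-ref).max(2)<14)
    for c,s in cents(m,80,700): c=c+[u-18,v-18]; print('col',np.round(c,1),s,np.round(onplane(f,[c],.042),4))
E
```

```text
[395.6 144.4] [385 138  19  17 163] [72. 72. 72.] [[ 0.7299 -0.3293  0.042 ]]
[173.8 211.1] [165 203  19  18 250] [ 44.  52. 184.] [[0.5374 0.3011 0.042 ]]
[318.  246.9] [309 238  19  18 251] [157.  85. 142.] [[ 0.437  -0.1061  0.042 ]]
[217.9 249.4] [209 241  19  18 249] [141. 146. 148.] [[0.4293 0.1741 0.042 ]]
[169.3 250.3] [160 242  19  18 261] [137. 141. 143.] [[0.4267 0.3103 0.042 ]]
[246.4 251.8] [238 243  18  18 247] [143. 148. 150.] [[0.4229 0.0942 0.042 ]]
[293.6 265.1] [285 257  18  18 251] [ 57.  65. 184.] [[ 0.3864 -0.0379  0.042 ]]
[337.5 271.5] [329 263  18  18 259] [ 53.  61. 184.] [[ 0.3692 -0.1594  0.042 ]]
col [168.5 250.2] [  8   8  17  19 222] [[0.4272 0.3126 0.042 ]]
col [217.6 249.4] [  8  10  18  16 215] [[0.4293 0.1751 0.042 ]]
col [246.4 251.6] [  8  10  17  16 211] [[0.4234 0.0942 0.042 ]]
```

Request:
play_rows:
  commands: [0, 0, 0, -0.0222, 1, 0, 0, 0, -0.0222, 1, 0, 0, 0, -0.0216, 1, 0, 0, 0, 0, 1]

```text
time_s: 0.85
position: [0.2461, 0.5745, 0.2145]
tcp_rot: [-0.498, -0.502, 0.502, 0.498]
contact_force: [-0.6, 0.5, 0.0]
grip_width: 0.092
```

Request:
play_rows:
  commands: [-0.98, 0, -0.43, 0, 1, -0.98, 0, -0.43, 0, 1, -0.98, 0, -0.43, 0, 1, -0.98, 0, -0.43, 0, 1, -0.98, 0, -0.43, 0, 1, -0.98, 0, -0.43, 0, 1, -0.98, 0, -0.43, 0, 1, -0.98, 0, -0.43, 0, 1, -0.98, 0, -0.43, 0, 1, -0.98, 0, -0.43, 0, 1, -0.98, 0, -0.43, 0, 1, -0.98, 0, -0.43, 0, 1, -0.98, 0, -0.43, 0, 1, -0.98, 0, -0.43, 0, 1, -0.98, 0, -0.43, 0, 1, -0.98, 0, -0.43, 0, 1, -0.98, 0, -0.43, 0, 1, -0.98, 0, -0.43, 0, 1, -0.98, 0, -0.43, 0, 1, 0, 0, 0, 0, 1]

```text
time_s: 3.35
position: [0.5811, -0.1693, 0.2144]
tcp_rot: [0.499, 0.501, -0.501, -0.499]
contact_force: [-0.0, 1.3, -0.3]
grip_width: 0.0922
```

```bash
python3 - <<'E'
from h import *
st()
f=grab('wrist','w1.png')
E
```

```text
3.35 [ 0.5811 -0.1693  0.2144] [[-0.004, 0.001, -1.0], [1.0, -0.001, -0.004], [-0.001, -1.0, -0.001]] [-0.   1.3 -0.3] 0.0921887097874035 [-0.29  0.32  1.68 -0.    1.14 -1.86]
```

View pics/w1.png

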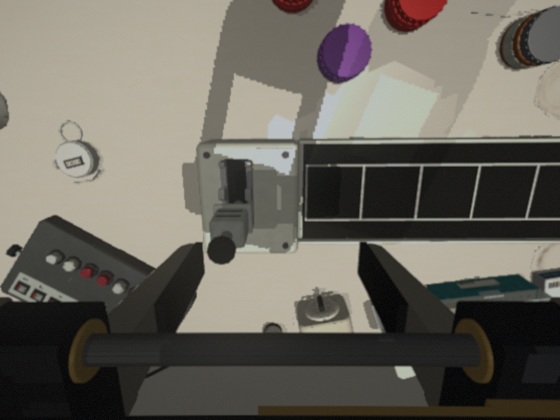

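The wrist view shows the black knob at (221,249), the collar at (228,222), the gate slot at (235,180) and bays from (335,193) rightwards. I'll localize the knob and bay 1 from it.

```bash
python3 - <<'E'
from h import *
f=grab('wrist')
h=cv2.cvtColor(f['pixels'],cv2.COLOR_BGR2GRAY)
c=cv2.HoughCircles(cv2.resize(h[225:275,195:250],None,fx=4,fy=4),cv2.HOUGH_GRADIENT,1,100,param1=80,param2=15,minRadius=35,maxRadius=75)
c=c[0,0]/4+[195,225,0]; print(c,f['z_map'][249,221])
for z in(.155,.16,.165): print(z,np.round(onplane(f,[c[:2]],z),4))
print('bay1 corners',np.round(onplane(f,[(305,166),(362,166),(362,219),(305,219)],.025),4))
P=bydepth(f,[(u,v) for v in range(215,246,3) for u in range(205,256,2)]);k=(P[:,2]>.1)&(P[:,2]<.145);print(np.round(P[k].min(0),3),np.round(P[k].max(0),3),k.sum())
print('housing',np.round(onplane(f,[(204,146),(299,146),(299,250),(206,250)],.063),4))
E
```

```text
[219.125      250.625       14.57499981] 0.23163609
0.155 [[ 0.6046 -0.218   0.155 ]]
0.16 [[ 0.6023 -0.2169  0.16  ]]
0.165 [[ 0.6    -0.2159  0.165 ]]
bay1 corners [[ 0.5572 -0.1413  0.025 ]
 [ 0.5568 -0.0758  0.025 ]
 [ 0.6211 -0.0706  0.025 ]
 [ 0.6215 -0.1394  0.025 ]]
[ 0.584 -0.231  0.102] [ 0.61  -0.199  0.145] 182
housing [[ 0.5316 -0.2468  0.063 ]
 [ 0.531  -0.1509  0.063 ]
 [ 0.6451 -0.1483  0.063 ]
 [ 0.6457 -0.2519  0.063 ]]
```

Request:
play_rows:
  commands: [-0.6, 0, -0.22, 0, 1, -0.57, 0, -0.2, 0, 1, 0, 0.7, 0, 0, 1, 0, 0.7, 0, 0, 1, 0, 0.7, 0, 0, 1, 0, 0.42, 0, 0, 1, 0, 0, 0, 0, 1, 0, 0, 0, 0, -1, 0, 0, 0, 0, -1, 0, 0, 0, 0, -1, 0, 0, 0, 0, -1, 0, 0, 0, 0, -1, 0, 0, 0, 0, -1]
  squeeze: 40

```text
time_s: 5.08
position: [0.5975, -0.2137, 0.1138]
tcp_rot: [-0.498, -0.502, 0.503, 0.498]
contact_force: [0.1, 0.2, -0.6]
grip_width: 0.0339
```

Request:
play_rows:
  commands: [0, 0, 0, 0, -1, 0, 0, 0, 0, -1, 0, -0.12, -0.012, 0, -1, 0, -0.12, -0.012, 0, -1, 0, -0.12, -0.012, 0, -1, 0, 0, 0, 0, -1, 0, 0, 0, 0, -1]

```text
time_s: 5.95
position: [0.5986, -0.2143, 0.1275]
tcp_rot: [-0.498, -0.502, 0.503, 0.497]
contact_force: [0.9, -7.1, -4.8]
grip_width: 0.0296
```

```bash
python3 - <<'E'
from h import *
st()
f=grab('wrist')
a=f['pixels'][130:330,130:400]; cv2.imwrite('pics/w2.png',cv2.resize(a,None,fx=2.2,fy=2.2))
E
```

```text
5.95 [ 0.5986 -0.2143  0.1275] [[-0.01, -0.001, -1.0], [1.0, -0.001, -0.01], [-0.001, -1.0, 0.001]] [ 0.9 -7.1 -4.8] 0.029609232753129534 [-0.35  0.46  1.68 -0.    1.   -1.93]
```

View pics/w2.png

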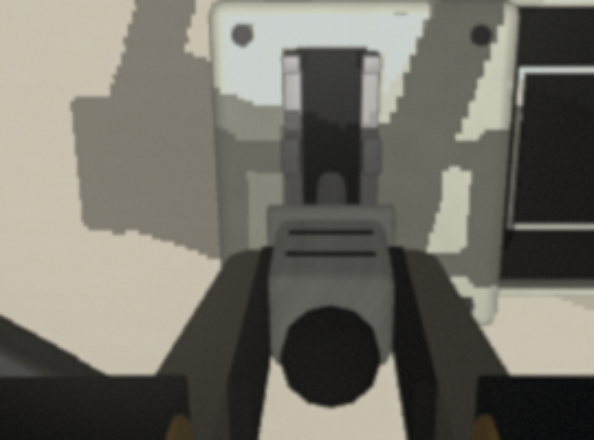

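The z force of -4.8 N matches the spring, so the collar is up about 13 mm. Swing along the arc.

Request:
play_rows:
  commands: [-0.03, -0.007, 0.144, 0, -1, 0, -0.007, 0.144, 0, -1, 0, 0.007, 0.144, 0, -1, 0, 0.007, 0.144, 0, -1, 0, 0.021, 0.143, 0, -1, 0, 0.021, 0.143, 0, -1, 0, 0, 0, 0, -1]

```text
time_s: 6.88
position: [0.5658, -0.215, 0.1266]
tcp_rot: [0.498, 0.503, -0.502, -0.497]
contact_force: [4.6, -0.3, -5.6]
grip_width: 0.0296
```

Request:
play_rows:
  commands: [0, 0.036, 0.14, 0, -1, 0, 0.036, 0.14, 0, -1, 0, 0.05, 0.136, 0, -1, 0, 0.05, 0.136, 0, -1, 0, 0.063, 0.13, 0, -1, 0, 0.063, 0.13, 0, -1, 0, 0.075, 0.123, 0, -1, 0, 0.075, 0.123, 0, -1, 0, 0, 0, 0, -1]

```text
time_s: 8.0
position: [0.5249, -0.2154, 0.1095]
tcp_rot: [0.499, 0.504, -0.501, -0.496]
contact_force: [7.1, 2.1, -1.9]
grip_width: 0.0295
```

Request:
play_rows:
  commands: [0, 0.042, 0.06, 0, -1, 0, 0, 0, 0, -1, 0, 0.09, -0.05, 0, -1, 0, 0.09, -0.05, 0, -1, 0, 0.09, -0.05, 0, -1, 0, 0, 0, 0, -1, 0, 0, 0, 0, -0.2, 0, 0, 0, 0, -0.2, 0, 0, 0, 0, 0.1, 0, 0, 0, 0, 0.1]

```text
time_s: 9.25
position: [0.5254, -0.2155, 0.0959]
tcp_rot: [-0.497, -0.502, 0.503, 0.498]
contact_force: [-0.0, 0.1, -0.0]
grip_width: 0.0504
```

```bash
python3 - <<'E'
from h import *
st()
f=grab('wrist')
a=f['pixels'][100:320,130:400]; cv2.imwrite('pics/w3.png',cv2.resize(a,None,fx=2.2,fy=2.2))
E
```

```text
9.25 [ 0.5254 -0.2155  0.0959] [[-0.01, -0.001, -1.0], [1.0, 0.0, -0.01], [0.0, -1.0, 0.001]] [-0.   0.1 -0. ] 0.05039803206660453 [-0.39  0.41  1.86 -0.    0.88 -1.97]
```

View pics/w3.png

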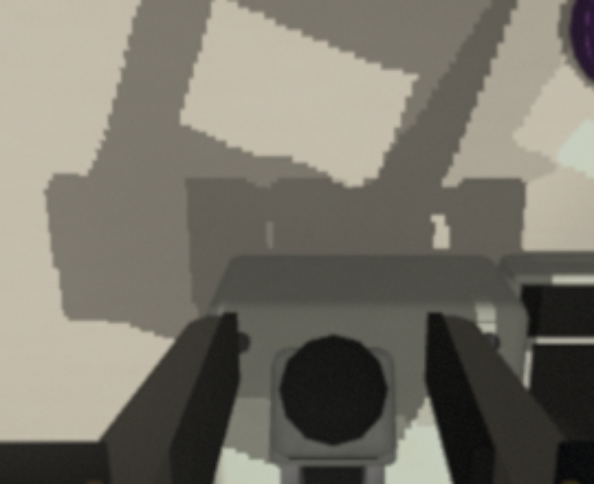

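Request:
play_rows:
  commands: [0, -0.6, 0, 0, 0.6, 0, -0.6, 0, 0, 1, 0, -0.6, 0, 0, 1, 0, -0.6, 0, 0, 1, 0.7, 0, 0.3, 0, 1, 0.7, 0, 0.3, 0, 1, 0.7, 0, 0.3, 0, 1, 0.7, 0, 0.3, 0, 1, 0, 0, 0, 0.028, 1, 0, 0, 0, 0.028, 1, 0, 0, 0, 0.028, 1, 0, 0, 0, 0.028, 1, 0, 0, 0, 0.028, 1, 0, 0, 0, 0.028, 1, 0, 0, 0, 0.028, 1, 0, 0, 0, 0.028, 1, 0, 0, 0, 0.0275, 1, 0, 0, 0, 0, 1]

```text
time_s: 11.55
position: [0.4766, -0.1041, 0.192]
tcp_rot: [-0.707, -0.0, 0.001, 0.707]
contact_force: [0.4, 1.2, 0.5]
grip_width: 0.0919
```

```bash
python3 - <<'E'
from h import *
st()
f=grab('top','t2.png')
for c,s,col in tall(f,xr=(.28,.52)): print(np.round(c,1),s[4],np.round(col),np.round(onplane(f,[c],.042),4))
vs,us=np.mgrid[165:235,330:385]; uv=np.c_[us.ravel(),vs.ravel()]; P=bydepth(f,uv)
for lo,hi in((.133,.16),(.1,.133),(.16,.2)):
    k=(P[:,2]>lo)&(P[:,2]<hi); k.sum() and print(lo,k.sum(),np.round(P[k].min(0),3),np.round(np.median(P[k],0),4),np.round(P[k].max(0),3))
E
```

```text
11.55 [ 0.4766 -0.1041  0.192 ] [[1.0, -0.0, -0.002], [0.002, 0.0, 1.0], [-0.0, -1.0, 0.0]] [0.4 1.2 0.5] 0.09192243296766034 [-0.22  0.16  1.94 -0.    1.03 -0.22]
[218.  249.5] 248 [139. 144. 146.] [[0.4292 0.1741 0.042 ]]
[169.1 250.3] 254 [135. 139. 141.] [[0.4268 0.3108 0.042 ]]
[246.5 251.8] 254 [141. 146. 148.] [[0.4229 0.0941 0.042 ]]
[337.8 271.2] 213 [ 53.  61. 183.] [[ 0.3699 -0.1604  0.042 ]]
```

Request:
play_rows:
  commands: [-0.22, 0, 0.82, 0, 1, -0.22, 0, 0.82, 0, 1, -0.22, 0, 0.82, 0, 1, -0.22, 0, 0.82, 0, 1, -0.22, 0, 0.82, 0, 1, -0.24, 0, 0.85, 0, 1, 0, 0.8, 0, 0, 1, 0, 0.8, 0, 0, 1, 0, 0.6, 0, 0, 1, 0, 0, 0, 0, 1]

```text
time_s: 12.85
position: [0.4217, 0.0936, 0.1029]
tcp_rot: [0.707, 0.0, -0.002, -0.707]
contact_force: [0.2, -0.1, 0.3]
grip_width: 0.0919
```

```bash
python3 - <<'E'
from h import *
st()
f=grab('top')
vs,us=np.mgrid[165:235,330:385]; uv=np.c_[us.ravel(),vs.ravel()]; P=bydepth(f,uv)
for lo,hi in((.133,.16),(.1,.133),(.16,.2)):
    k=(P[:,2]>lo)&(P[:,2]<hi); k.sum() and print(lo,k.sum(),np.round(P[k].min(0),3),np.round(np.median(P[k],0),4),np.round(P[k].max(0),3))
g=grab('wrist')
a=np.hstack([cv2.resize(g['pixels'],(460,345)),cv2.resize(f['pixels'][150:265,320:430],(330,345))]);cv2.imwrite('pics/w4.png',a)
E
```

```text
12.85 [0.4217 0.0936 0.1029] [[1.0, -0.003, -0.004], [0.004, -0.001, 1.0], [-0.003, -1.0, -0.001]] [ 0.2 -0.1  0.3] 0.09187620223668991 [ 0.22  0.21  2.13 -0.    0.8   0.21]
0.133 54 [ 0.502 -0.225  0.137] [ 0.5102 -0.2162  0.1478] [ 0.522 -0.207  0.154]
0.1 135 [ 0.516 -0.233  0.101] [ 0.5361 -0.213   0.1195] [ 0.556 -0.202  0.132]
```

View pics/w4.png

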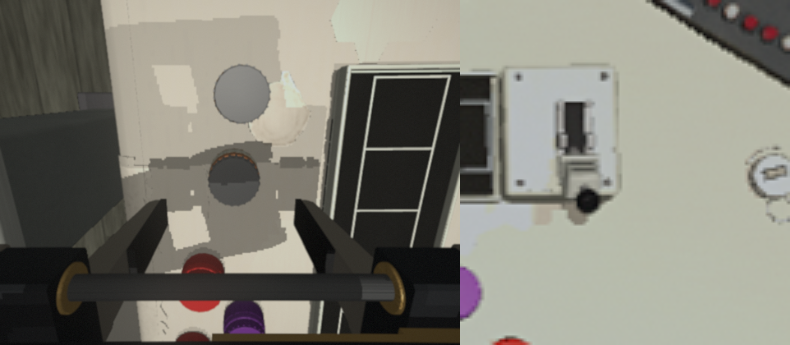

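Knob dark blob now at (586,198) in the right-hand crop, leaning towards the robot; jar C is at (234,178) in the wrist crop, between the fingers. I'll check the lever angle more tightly before touching any jar.

```bash
python3 - <<'E'
from h import *
from scipy.optimize import least_squares
def knob(img,box):
    x0,y0,x1,y1=box; h=cv2.cvtColor(img,cv2.COLOR_BGR2GRAY)[y0:y1,x0:x1]
    r=[]
    for t in(45,55):
        m=cv2.resize(h,None,fx=6,fy=6,interpolation=cv2.INTER_CUBIC)<t
        m=cv2.morphologyEx(m.astype(np.uint8),cv2.MORPH_OPEN,np.ones((19,19)))
        for c,s in cents(m,400,4000): r.append((np.round((c+.5)/6-.5+[x0,y0],2),s[2:]/6))
    return r
f=grab('top'); g=grab('scene')
print('top drive',knob(cv2.imread('pics/top0.png'),(350,172,372,194)))
print('top home',knob(f['pixels'],(345,205,375,228)))
print('sc drive',knob(cv2.imread('pics/scene0.png'),(245,258,280,300)))
print('sc home',knob(g['pixels'],(235,250,280,300)))
for n,F in(('top',f),('scene',g)):
    for rho in(.128,.133,.138):
        P=[(.587+rho*np.sin(t),-.2155,.03+rho*np.cos(t)) for t in(.1,-.6,-.55,-.5)]
        print(n,rho,np.round(project(F,P),2).tolist())
cv2.imwrite('pics/s2.png',g['pixels'])
E
```

```text
top drive [(array([362.58, 181.7 ]), array([  4.83333333,   3.66666667, 104.16666667])), (array([362.33, 183.26]), array([  7.        ,   7.16666667, 260.83333333]))]
top home [(array([362.07, 216.59]), array([  6.83333333,   6.83333333, 245.        ])), (array([362.12, 216.6 ]), array([  7.        ,   7.16666667, 261.        ]))]
sc drive [(array([253.63, 258.97]), array([ 4.16666667,  3.        , 73.16666667])), (array([274.29, 262.41]), array([ 12.16666667,  10.66666667, 578.        ])), (array([254.42, 259.15]), array([  6.66666667,   3.5       , 129.        ])), (array([260.22, 272.3 ]), array([  6.33333333,   7.33333333, 249.16666667])), (array([247.05, 282.65]), array([  5.5       ,   5.33333333, 154.5       ]))]
sc home [(array([257.33, 251.37]), array([  5.5       ,   4.        , 116.16666667])), (array([268.09, 255.03]), array([  5.        ,   5.16666667, 125.        ])), (array([277.05, 255.17]), array([  4.5       ,   4.66666667, 118.        ])), (array([264.  , 260.92]), array([ 3.66666667,  3.16666667, 69.66666667])), (array([256.06, 255.06]), array([  9.5       ,  11.5       , 448.83333333])), (array([260.77, 287.43]), array([ 12.        ,   6.5       , 345.83333333]))]
top 0.128 [[362.23, 182.57], [361.64, 215.74], [361.79, 213.57], [361.93, 211.34]]
top 0.133 [[362.51, 182.07], [361.89, 216.63], [362.05, 214.37], [362.2, 212.05]]
top 0.138 [[362.79, 181.55], [362.14, 217.54], [362.31, 215.19], [362.46, 212.77]]
scene 0.128 [[260.12, 272.75], [227.51, 265.32], [229.43, 265.39], [231.43, 265.54]]
scene 0.133 [[260.24, 271.93], [226.26, 264.21], [228.25, 264.28], [230.33, 264.43]]
scene 0.138 [[260.35, 271.09], [225.0, 263.09], [227.06, 263.17], [229.22, 263.32]]
```

Lever home matches prediction to within about 0.02 rad. Grasp jar C.

Request:
play_rows:
  commands: [0, 0.7, 0, 0, 1, 0, 0.7, 0, 0, 1, 0, 0.6, 0, 0, 1, 0, 0.3, 0, 0, 1, 0, 0, 0, 0, 1, 0, 0, 0, 0, -1, 0, 0, 0, 0, -1, 0, 0, 0, 0, -1, 0, 0, 0, 0, -1, 0, 0, 0, 0, -1, 0, 0, 0, 0, -1]
  squeeze: 25

```text
time_s: 14.42
position: [0.4234, 0.094, 0.0124]
tcp_rot: [-0.707, -0.0, -0.0, 0.707]
contact_force: [-0.1, -0.6, 5.6]
grip_width: 0.051
```

Request:
play_rows:
  commands: [0, -0.5, 0, 0, -1, 0, -0.8, 0, 0, -1, 0, -0.8, 0, 0, -1, 0.58, 0, -0.72, 0, -1, 0.58, 0, -0.72, 0, -1, 0.58, 0, -0.72, 0, -1, 0.58, 0, -0.72, 0, -1, 0.58, 0, -0.72, 0, -1, 0.58, 0, -0.72, 0, -1, 0.58, 0, -0.72, 0, -1, 0, 0, 0, 0, -1, 0, 0, 0, 0, -1]

```text
time_s: 15.92
position: [0.5843, -0.1072, 0.0954]
tcp_rot: [-0.707, 0.001, 0.001, 0.707]
contact_force: [0.2, -0.4, -0.8]
grip_width: 0.0511
```

Request:
play_rows:
  commands: [0.04, 0.5, 0, 0, -1, 0, 0.5, 0, 0, -1, 0, 0.25, 0, 0, -1, 0, 0.15, 0, 0, -1, 0, 0.03, 0, 0, -1, 0, 0, 0, 0, -1, 0, 0, 0, 0, -1]

```text
time_s: 16.8
position: [0.5875, -0.1077, 0.0394]
tcp_rot: [0.707, 0.0, 0.0, -0.707]
contact_force: [0.0, 0.5, -1.3]
grip_width: 0.0512
```

Request:
play_rows:
  commands: [-0.02, 0.05, 0, 0, -1, 0, 0.02, 0, 0, -1, 0, 0, 0, 0, -1, 0, 0, 0, 0, 0.4, 0, 0, 0, 0, 0.4, 0, 0, 0, 0, 0.4, 0, 0, 0, 0, 0.4, 0, -0.7, 0, 0, 0.4, 0, -0.8, 0, 0, 0.6, -0.3, 0, 0.8, 0, 1, -0.3, 0, 0.8, 0, 1, -0.6, 0, 0.8, 0, 1, -0.6, 0, 0.8, 0, 1, -0.6, 0, 0.8, 0, 1, -0.6, 0, 0.8, 0, 1, 0, 0, 0, 0, 1]

```text
time_s: 18.8
position: [0.4646, 0.0857, 0.096]
tcp_rot: [-0.707, -0.001, 0.001, 0.707]
contact_force: [0.5, -0.0, -0.3]
grip_width: 0.0919
```

```bash
python3 - <<'E'
from h import *
st()
f=grab('top')
for c,s,col in tall(f,xr=(.28,.54)): print('table',np.round(c,1),s[4],np.round(col),np.round(onplane(f,[c],.042),4))
for c,s,col in tall(f,.055,.08,xr=(.5,.67),yr=(-.14,.25)): print('mat',np.round(c,1),s,np.round(col),np.round(onplane(f,[c],.067),4))
E
```

```text
18.8 [0.4646 0.0857 0.096 ] [[1.0, -0.001, -0.003], [0.003, 0.0, 1.0], [-0.001, -1.0, 0.0]] [ 0.5 -0.  -0.3] 0.09187602154346841 [0.18 0.28 2.06 0.   0.81 0.18]
table [318.1 246.9] 249 [156.  84. 141.] [[ 0.4371 -0.1063  0.042 ]]
table [169.4 250.3] 261 [136. 140. 142.] [[0.4269 0.3102 0.042 ]]
table [293.6 265.1] 251 [ 30.  35. 141.] [[ 0.3864 -0.0377  0.042 ]]
table [337.6 271.4] 255 [ 53.  61. 183.] [[ 0.3696 -0.1596  0.042 ]]
mat [319.2 194. ] [310 185  19  18 250] [135. 139. 141.] [[ 0.5829 -0.1091  0.067 ]]
```

Request:
play_rows:
  commands: [-0.3, 0, 0.7, 0, 1, -0.3, 0, 0.7, 0, 1, -0.28, 0, 0.8, 0, 1, 0, 0, 0, 0, 1]

```text
time_s: 19.35
position: [0.4316, 0.1731, 0.0962]
tcp_rot: [-0.707, -0.001, 0.0, 0.707]
contact_force: [1.0, 0.2, 0.0]
grip_width: 0.0921
```

```bash
cat >> h.py <<'E'
def wl(zlo=.034,zhi=.052):
    f=grab('wrist'); vs,us=np.mgrid[0:300,0:560]; uv=np.c_[us.ravel(),vs.ravel()]; P=bydepth(f,uv)
    m=((P[:,2]>zlo)&(P[:,2]<zhi)&(f['z_map'][:300].ravel()>0)).reshape(300,560)
    m=cv2.morphologyEx(m.astype(np.uint8),cv2.MORPH_OPEN,np.ones((7,7)))
    for c,s in cents(m,500,8000):
        print('wrist',np.round(c,1),s,np.round(f['pixels'][int(c[1]),int(c[0])]),np.round(onplane(f,[c],.042),4))
    return f
E
python3 - <<'E'
from h import *
st(); wl()
E
```

```text
19.35 [0.4316 0.1731 0.0962] [[1.0, 0.001, -0.002], [0.002, 0.0, 1.0], [0.001, -1.0, 0.0]] [1.  0.2 0. ] 0.09214898175755859 [0.38 0.27 2.07 0.   0.8  0.38]
wrist [277.4  26.9] [ 240    0   77   62 3928] [115 118 119] [[0.4308 0.3059 0.042 ]]
wrist [449.4  36.9] [ 410    0   81   79 5146] [ 39  40 162] [[0.5406 0.3002 0.042 ]]
wrist [281.  222.3] [ 250  192   63   62 3091] [53 53 55] [[0.4335 0.1748 0.042 ]]
```

Request:
play_rows:
  commands: [0, 0.7, 0.03, 0, 1, 0, 0.7, 0, 0, 1, 0, 0.5, 0, 0, 1, 0, 0.22, 0, 0, 1, 0, 0, 0, 0, 1, 0, 0, 0, 0, -1, 0, 0, 0, 0, -1, 0, 0, 0, 0, -1, 0, 0, 0, 0, -1, 0, 0, 0, 0, -1, 0, 0, 0, 0, -1]

```text
time_s: 20.78
position: [0.4311, 0.1736, 0.0115]
tcp_rot: [-0.707, -0.0, 0.0, 0.707]
contact_force: [0.1, 0.6, 4.7]
grip_width: 0.0516
```

Request:
play_rows:
  commands: [0, -0.5, 0, 0, -1, 0, -0.8, 0, 0, -1, 0, -0.8, 0, 0, -1, 0.49, 0, -0.672, 0, -1, 0.49, 0, -0.672, 0, -1, 0.49, 0, -0.672, 0, -1, 0.49, 0, -0.672, 0, -1, 0.49, 0, -0.672, 0, -1, 0.49, 0, -0.672, 0, -1, 0.49, 0, -0.672, 0, -1, 0.49, 0, -0.672, 0, -1, 0, 0, 0, 0, -1, 0, 0, 0, 0, -1]

```text
time_s: 22.4
position: [0.587, -0.0412, 0.0948]
tcp_rot: [-0.707, 0.001, 0.001, 0.707]
contact_force: [-0.4, -0.3, -0.5]
grip_width: 0.0513
```

Request:
play_rows:
  commands: [0, 0.5, -0.01, 0, -1, 0, 0.5, 0, 0, -1, 0, 0.25, 0, 0, -1, 0, 0.15, 0, 0, -1, 0, 0.05, 0, 0, -1, 0, 0, 0, 0, -1, 0, 0, 0, 0, -1]

```text
time_s: 23.28
position: [0.5882, -0.0419, 0.0378]
tcp_rot: [0.707, 0.0, 0.0, -0.707]
contact_force: [-0.0, 0.2, -0.4]
grip_width: 0.0511
```

Request:
play_rows:
  commands: [0, 0.035, 0, 0, -1, 0, 0, 0, 0, -1, 0, 0, 0, 0, 0.4, 0, 0, 0, 0, 0.4, 0, 0, 0, 0, 0.4, 0, 0, 0, 0, 0.4, 0, -0.7, 0, 0, 0.4, 0, -0.8, 0, 0, 0.6, -0.4, 0, 0.88, 0, 1, -0.4, 0, 0.88, 0, 1, -0.4, 0, 0.88, 0, 1, -0.4, 0, 0.88, 0, 1, -0.4, 0, 0.88, 0, 1, -0.4, 0, 0.88, 0, 1, -0.4, 0, 0.88, 0, 1, -0.4, 0, 0.88, 0, 1, -0.4, 0, 0.8, 0, 1, -0.4, 0, 0.8, 0, 1]

```text
time_s: 25.52
position: [0.4271, 0.3048, 0.096]
tcp_rot: [-0.707, -0.0, 0.0, 0.707]
contact_force: [-1.0, 0.7, 0.1]
grip_width: 0.0915
```

```bash
python3 - <<'E'
from h import *
st(); wl()
f=grab('top')
for c,s,col in tall(f,xr=(.28,.54)): print('table',np.round(c,1),s[4],np.round(col),np.round(onplane(f,[c],.042),4))
for c,s,col in tall(f,.055,.08,xr=(.5,.67),yr=(-.14,.25)): print('mat',np.round(c,1),s,np.round(col),np.round(onplane(f,[c],.067),4))
E
```

```text
25.525 [0.4271 0.3048 0.096 ] [[1.0, 0.0, -0.001], [0.001, 0.0, 1.0], [0.0, -1.0, 0.0]] [-1.   0.7  0.1] 0.0915087924432973 [ 0.62  0.35  1.95 -0.    0.84  0.62]
wrist [283.4 214.9] [ 252  184   64   62 3123] [48 49 49] [[0.4308 0.3124 0.042 ]]
wrist [428.1 226.4] [ 395  196   67   62 3248] [ 34  36 150] [[0.5404 0.3033 0.042 ]]
table [318.  246.9] 251 [158.  86. 143.] [[ 0.437 -0.106  0.042]]
table [293.7 265. ] 249 [ 57.  65. 185.] [[ 0.3865 -0.0379  0.042 ]]
table [337.5 271.4] 258 [ 54.  61. 185.] [[ 0.3693 -0.1594  0.042 ]]
mat [295.4 193.3] [287 185  18  18 257] [137. 141. 143.] [[ 0.5848 -0.0427  0.067 ]]
mat [319.3 193.8] [311 185  18  18 246] [135. 140. 142.] [[ 0.5835 -0.1094  0.067 ]]
```

Request:
play_rows:
  commands: [0.03, 0.6, 0.16, 0, 1, 0, 0.7, 0, 0, 1, 0, 0.5, 0, 0, 1, 0, 0.3, 0, 0, 1, 0, 0, 0, 0, 1, 0, 0, 0, 0, -1, 0, 0, 0, 0, -1, 0, 0, 0, 0, -1, 0, 0, 0, 0, -1, 0, 0, 0, 0, -1, 0, 0, 0, 0, -1]

```text
time_s: 27.0
position: [0.429, 0.3102, 0.0121]
tcp_rot: [-0.707, -0.0, 0.0, 0.707]
contact_force: [-0.7, 0.0, 4.7]
grip_width: 0.0516
```

Request:
play_rows:
  commands: [0, -0.5, 0, 0, -1, 0, -0.8, 0, 0, -1, 0, -0.8, 0, 0, -1, 0.395, 0, -0.715, 0, -1, 0.395, 0, -0.715, 0, -1, 0.395, 0, -0.715, 0, -1, 0.395, 0, -0.715, 0, -1, 0.395, 0, -0.715, 0, -1, 0.395, 0, -0.715, 0, -1, 0.395, 0, -0.715, 0, -1, 0.395, 0, -0.715, 0, -1, 0.395, 0, -0.715, 0, -1, 0.395, 0, -0.715, 0, -1, 0, 0, 0, 0, -1, 0, 0, 0, 0, -1]

```text
time_s: 28.88
position: [0.5863, 0.0244, 0.0954]
tcp_rot: [-0.707, 0.0, 0.0, 0.707]
contact_force: [-0.1, -0.0, -1.7]
grip_width: 0.0516
```

Request:
play_rows:
  commands: [0, 0.5, 0, 0, -1, 0, 0.5, 0, 0, -1, 0, 0.25, 0, 0, -1, 0, 0.15, 0, 0, -1, 0, 0.05, 0, 0, -1, 0, 0, 0, 0, -1, 0, 0, 0, 0, -1]

```text
time_s: 29.75
position: [0.5874, 0.0241, 0.0384]
tcp_rot: [-0.707, -0.0, -0.0, 0.707]
contact_force: [-0.5, -0.1, -1.2]
grip_width: 0.051
```

Request:
play_rows:
  commands: [0, 0.035, 0, 0, -1, 0, 0, 0, 0, -1, 0, 0, 0, 0, 0.4, 0, 0, 0, 0, 0.4, 0, 0, 0, 0, 0.4, 0, 0, 0, 0, 0.4, 0, -0.7, 0, 0, 0.4, 0, -0.9, 0, 0, 0.6, -0.7, -0.7, 0, 0, 1, -0.7, -0.7, 0, 0, 1, -0.7, -0.5, 0, 0, 1, -0.7, 0, 0, 0, 1, -0.7, 0, 0, 0, 1, 0, 0, 0, 0, 1]

```text
time_s: 31.5
position: [0.4455, 0.0241, 0.1766]
tcp_rot: [0.707, 0.0, -0.0, -0.707]
contact_force: [-0.4, -0.8, -0.0]
grip_width: 0.0921
```

```bash
python3 - <<'E'
from h import *
st()
f=grab('top')
for c,s,col in tall(f,xr=(.28,.54)): print('table',np.round(c,1),s[4],np.round(col),np.round(onplane(f,[c],.042),4))
for c,s,col in tall(f,.055,.08,xr=(.5,.67),yr=(-.14,.25)): print('mat',np.round(c,1),s,np.round(col),np.round(onplane(f,[c],.067),4))
g=grab('scene')
a=np.hstack([cv2.resize(f['pixels'][110:300,110:390],(440,300)),cv2.resize(g['pixels'][90:320,180:420],(320,300))]);cv2.imwrite('pics/p1.png',a)
E
```

```text
31.5 [0.4455 0.0241 0.1766] [[1.0, -0.001, -0.001], [0.001, -0.0, 1.0], [-0.001, -1.0, -0.0]] [-0.4 -0.8 -0. ] 0.0920797040510874 [ 0.05  0.12  2.04 -0.    0.99  0.05]
table [318.1 246.9] 250 [154.  82. 139.] [[ 0.437  -0.1063  0.042 ]]
table [337.5 271.5] 258 [ 52.  59. 181.] [[ 0.3692 -0.1596  0.042 ]]
mat [271.6 191.8] [263 185  18  13 193] [132. 137. 138.] [[0.5891 0.0237 0.067 ]]
mat [295.4 193.2] [287 185  18  18 249] [133. 138. 139.] [[ 0.5852 -0.0428  0.067 ]]
mat [319.2 193.9] [310 185  19  19 250] [131. 136. 138.] [[ 0.5832 -0.1091  0.067 ]]
```

View pics/p1.png

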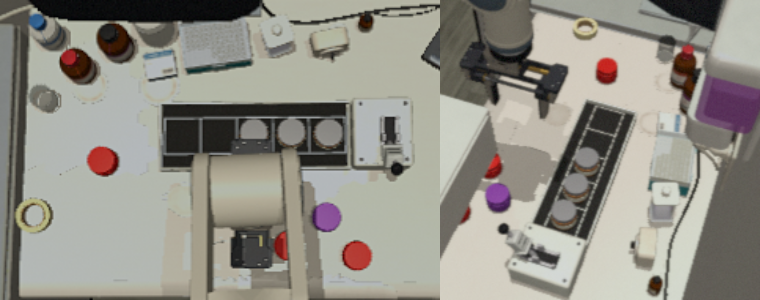

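Three jars stand in bays 1–3 and the lever is still at loading. Next: turn the gripper back and go above the collar.

Request:
play_rows:
  commands: [0, -0.5, 0, -0.028, 1, 0, 0, 0, -0.028, 1, 0, 0, 0, -0.028, 1, 0, 0, 0, -0.028, 1, 0, 0, 0, -0.028, 1, 0, 0, 0, -0.028, 1, 0, 0, 0, -0.028, 1, 0, 0, 0, -0.028, 1, 0, 0, 0, -0.027, 1, 0, 0, 0, 0, 1, -0.75, 0, -0.25, 0, 1, -0.75, 0, -0.25, 0, 1, -0.75, 0, -0.25, 0, 1, -0.75, 0, -0.25, 0, 1, -0.75, 0, -0.25, 0, 1, -0.75, 0, -0.25, 0, 1, -0.75, 0, -0.25, 0, 1, -0.75, 0, -0.25, 0, 1, 0, 0, 0, 0, 1, 0, 0, 0, 0, 1]

```text
time_s: 34.1
position: [0.5285, -0.215, 0.1961]
tcp_rot: [-0.499, -0.501, 0.501, 0.499]
contact_force: [0.7, 0.1, 0.4]
grip_width: 0.0922
```

Request:
play_rows:
  commands: [0, 0.8, 0, 0, 1, 0, 0.8, 0, 0, 1, 0, 0.6, 0, 0, 1, 0, 0.27, 0, 0, 1, 0, 0, 0, 0, 1, 0, 0, 0, 0, -1, 0, 0, 0, 0, -1, 0, 0, 0, 0, -1, 0, 0, 0, 0, -1, 0, 0, 0, 0, -1, 0, 0, 0, 0, -1, 0, 0, 0, 0, -1, 0, 0, 0, 0, -1]
  squeeze: 40

```text
time_s: 35.72
position: [0.5286, -0.2153, 0.0977]
tcp_rot: [-0.498, -0.502, 0.502, 0.498]
contact_force: [-0.1, -0.7, 0.9]
grip_width: 0.0294
```

Request:
play_rows:
  commands: [0, -0.093, 0.064, 0, -1, 0, -0.093, 0.064, 0, -1, 0, -0.093, 0.064, 0, -1, 0, 0, 0, 0, -1, 0, 0, 0, 0, -1]

```text
time_s: 36.35
position: [0.521, -0.2154, 0.1088]
tcp_rot: [0.498, 0.502, -0.502, -0.498]
contact_force: [2.3, 0.7, -4.3]
grip_width: 0.0294
```

Request:
play_rows:
  commands: [0, -0.076, -0.124, 0, -1, 0, -0.076, -0.124, 0, -1, 0, -0.063, -0.131, 0, -1, 0, -0.063, -0.131, 0, -1, 0, -0.05, -0.137, 0, -1, 0, -0.05, -0.137, 0, -1, 0, -0.036, -0.141, 0, -1, 0, -0.036, -0.141, 0, -1, 0, 0, 0, 0, -1]

```text
time_s: 37.48
position: [0.5644, -0.215, 0.127]
tcp_rot: [0.499, 0.502, -0.501, -0.498]
contact_force: [-1.9, 1.8, -5.9]
grip_width: 0.0298
```

Request:
play_rows:
  commands: [0, -0.022, -0.144, 0, -1, 0, -0.022, -0.144, 0, -1, 0, -0.007, -0.145, 0, -1, 0, -0.007, -0.145, 0, -1, 0, 0.007, -0.145, 0, -1, 0, 0.007, -0.145, 0, -1, 0, 0.004, -0.075, 0, -1, 0, 0, 0, 0, -1, 0, 0, 0, 0, -1]

```text
time_s: 38.6
position: [0.5975, -0.2147, 0.1272]
tcp_rot: [-0.496, -0.5, 0.503, 0.501]
contact_force: [-16.4, -0.3, -3.2]
grip_width: 0.0296
```

At the drive stop (16 N against it). Lower the collar and release.

Request:
play_rows:
  commands: [0, 0.11, 0.01, 0, -1, 0, 0.11, 0.01, 0, -1, 0, 0.11, 0.01, 0, -1, 0, 0, 0, 0, -1, 0, 0, 0, 0, -0.2, 0, 0, 0, 0, 0.1, 0, 0, 0, 0, 0.5, 0, 0, 0, 0, 1, 0, 0, 0, 0, 1, 0, -0.6, 0, 0, 1, 0, -0.8, 0, 0, 1, 0, -0.8, 0, 0, 1, 0, 0, 0.9, 0, 1, 0, 0, 0.9, 0, 1, 0, 0, 0.9, 0, 1, 0, 0, 0.9, 0, 1, 0, 0, 0.9, 0, 1, 0, 0, 0, 0, 1]

```text
time_s: 40.85
position: [0.4182, -0.2159, 0.2033]
tcp_rot: [-0.498, -0.501, 0.502, 0.499]
contact_force: [0.7, 0.3, 0.1]
grip_width: 0.0918
```

```bash
python3 - <<'E'
from h import *
st()
f=grab('top')
for c,s,col in tall(f,xr=(.28,.54)): print('table',np.round(c,1),s[4],np.round(col),np.round(onplane(f,[c],.042),4))
for c,s,col in tall(f,.055,.08,xr=(.5,.67),yr=(-.14,.25)): print('mat',np.round(c,1),s,np.round(col),np.round(onplane(f,[c],.067),4))
vs,us=np.mgrid[165:235,330:385]; P=bydepth(f,np.c_[us.ravel(),vs.ravel()])
for lo,hi in((.16,.2),(.1,.16)):
    k=(P[:,2]>lo)&(P[:,2]<hi)&(P[:,0]>.56); k.sum() and print(lo,k.sum(),np.round(P[k].min(0),3),np.round(np.median(P[k],0),4),np.round(P[k].max(0),3))
g=grab('scene')
d=cv2.imread('pics/scene0.png')[235:320,220:330]
a=np.hstack([cv2.resize(f['pixels'][150:280,200:390],(410,280)),cv2.resize(g['pixels'][235:320,220:330],(380,280))])
b=np.hstack([cv2.resize(cv2.imread('pics/top0.png')[150:280,200:390],(410,280)),cv2.resize(d,(380,280))])
cv2.imwrite('pics/p2.png',np.vstack([a,b]))
E
```

```text
40.85 [ 0.4182 -0.2159  0.2033] [[-0.006, -0.001, -1.0], [1.0, 0.0, -0.006], [0.0, -1.0, 0.001]] [0.7 0.3 0.1] 0.09175413442065265 [-0.48  0.12  1.96 -0.    1.05 -2.06]
table [318.1 246.9] 249 [138.  70. 123.] [[ 0.437  -0.1063  0.042 ]]
table [293.7 265.1] 247 [ 45.  53. 180.] [[ 0.3863 -0.0381  0.042 ]]
table [337.2 271.5] 237 [ 34.  40. 159.] [[ 0.3691 -0.1585  0.042 ]]
mat [271.6 193.7] [263 185  18  18 253] [135. 141. 142.] [[0.5838 0.0238 0.067 ]]
mat [295.5 193.3] [287 185  18  18 254] [135. 140. 142.] [[ 0.5849 -0.043   0.067 ]]
mat [319.2 193.9] [310 185  19  19 251] [134. 138. 140.] [[ 0.5833 -0.109   0.067 ]]
0.16 55 [ 0.589 -0.226  0.162] [ 0.5991 -0.2152  0.1702] [ 0.61  -0.205  0.176]
0.1 131 [ 0.579 -0.233  0.1  ] [ 0.5879 -0.2096  0.1323] [ 0.608 -0.198  0.147]
```

View pics/p2.png

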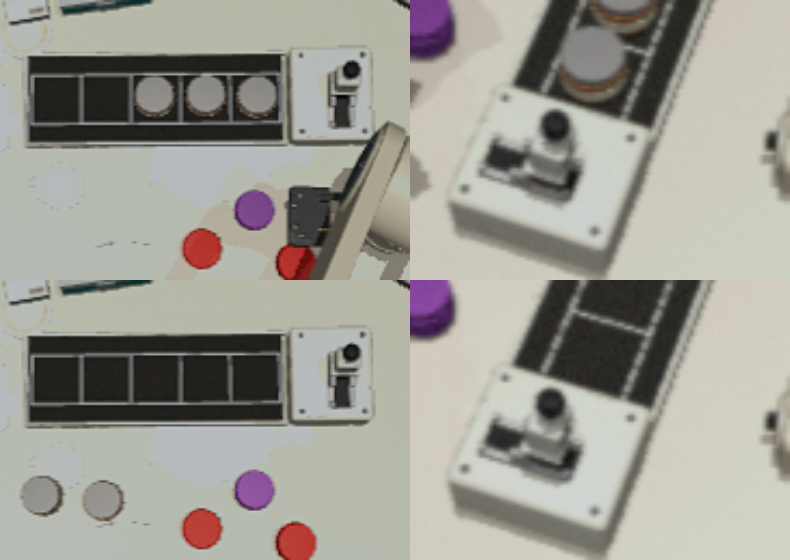

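The top row (now) matches the bottom row (start) for lever and collar, with the knob 3 mm further into drive. The jars sit in bays 1–3 and the look-alikes have not moved. I'll hand in.

```bash
python3 -c "
from rig import arm
print(arm.sign_off())"
```

```text
the job is handed in; nothing more can be done
None
```

I finished the job and handed it in at about 41 s of the 210 s allowed; `arm.sign_off()` reports no verdict, so I don't know the official result.

**What I did:**
- I lifted the collar, pulled the lever home to loading and let the collar drop while all jars were still on the table.
- I found three real jars (grey lids, amber bodies) and stood them in bays 1, 2 and 3, starting from the lever end.
- I lifted the collar again, pushed the lever against its drive stop (about 16 N), lowered the collar and backed away with the gripper open and no contact force.

**Last checks:**
- **Jars:** In the last top view the jar centres are within about 3 mm of the bay centres.
- **Lever:** The knob is about 3 mm further into drive than at the start. The collar looks just as it did at the start, when it was down.
- **Other things:** Nothing else was touched. The purple look-alike and two of the red ones measure where they were at the start; the third red one, the tally, tape and card box I did not measure again at the end.

**Disagreements and limits:**
- **Loading position:** A first depth reading put the lever 0.04–0.06 rad short of home. A closer comparison in the top view put it within about 0.02 rad, against a limit of 0.08.
- **Calibration:** Arm and camera positions differed by 2–4 mm in x, within the stated calibration and the 12 mm tolerance.
- **Jar count:** I relied on the camera views for there being only three jars. The area under the towel dispenser is not fully visible from above.

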